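Seat a spray-test chip in the corner pocket

ROBOT

A 6-joint arm with a two-finger parallel gripper is mounted at the origin on the work surface; the furniture and walls round the work are solid. World frame = base frame: x ahead of the robot, y to its left, z up, the work surface at z = 0. Lengths are in mm, angles in rad, forces in N, time in s.
With the tool pointing down it reaches from about 350 to 875 mm from the base axis. Payload 4.2 kg.
Tool frame: the origin (TCP) lies midway between the tips of the shut fingers; the grasp point (between the pads) lies 19 mm behind it (arm.tcp_to_grasp is the distance from the TCP to the grasp point, in mm); z points along the fingers, y is the line along which they close (so a half turn about z gives the same grasp; the last joint's range is limited). The gripper opens to 85 mm and grips with 20 to 120 N. Pads are 22 mm wide; open, the fingers measure 114 mm over their backs; the gripper's body (76 mm by 85 mm) begins 54 mm behind the grasp point. The pads swing forward as they close: fully open they stand 13 mm farther back than shut.
Start: joints at [1.546, 0.385, 0.008, 0, -1.194, -0.259], TCP at [174.971, 599.987, 202.412] pointing down, gripper open.
Joint ranges: [-3.14, 3.14], [-1.21, 2.06], [-1.07, 1.41], [-3.16, 2.05], [-2.99, -0.16], [-3.1, 3.1]. Speed limits (rad/s): [2.79, 2.79, 3.14, 3.14, 3.14, 3.14].

INTERFACE

Orientations are given as a unit quaternion [x, y, z, w].
In Python, from bench import arm gives the robot as it stands.
- The arm moves only by the tool arm_command, never from a script. Its argument "rows" is a list of rows, each a list of 2 entries, a list of its own where there are three numbers: the shift along the tool's x, y, z as a fraction of full scale, then the turn, a rotation vector about the tool's x, y, z as a fraction of full scale. In form: [[[x, y, z], [wx, wy, wz]], ...]. A call has 1 to 5 rows; each row is the pose to reach, as a shift and turn from the pose commanded when the call began, along the tool's axes at that moment, turning the shorter way round; what a row does not reach only later rows make up. Full scale, the value 1, is 0.25 m for a shift and 180 degrees for a turn. A row lasts 1/10 s, in which the tool goes at most 50 mm and 8.59 degrees, less where a joint would pass 70% of its speed; a pose out of reach is approached as far as the arm can. A call with a number of a shift or a turn outside -1 to 1 is refused whole. A call with a gripper value outside its range is refused whole. "grip" is the opening, from 0 (shut) to 1 (fully open), set as the call begins (left out, the last holds). The fingers move at their own pace and stop on an object; the grip force is fixed at half the most. Time passes only in rows, so rows that repeat a pose let the fingers close. It gives the time, the measured TCP pose, the force, the opening and the grip force at its end, in the units of the state.
- arm.read_state(): the state, without advancing time (a new reading comes with each control period).
- arm.get_image(name): name is "scene" or "top"; returns (picture, depth): 400x640x3 uint8, blue, green, red; 400x640 float32, mm along the optical axis (not along the pixel's ray), 0 where there is no reading.
- arm.camera_info(name): a dict with "fx", "fy", "cx", "cy" (pixels), "k1" (the pictures are not rectified: a ray, as slopes to the right and down, at radius r is drawn at 1 + k1 r^2 times it, then the intrinsics apply), "extrinsics" (4x4, takes a point from camera to world coordinates). Camera axes: x right, y down, z forward; pixel columns grow to the right and rows downward; lengths in mm; the calibration is good to about 2 mm. A picture is of the moment at which its call begins. camera_info takes no time and is no camera call.
- arm.job_done(): hands the job in; it is judged then, once.
Trained networks look in the newest picture that a camera, given by its name, has taken for a name from the list of things; names that differ only in an ending like _2 or _b are one class to them, and where a whole thing is asked for, a point or a joint stands for the part that bears it (a point fixed in the world has none). Each returns a list of dicts, best first, with "score" (0 to 1); they miss things now and then, are a little off and sometimes report something else, mostly with a low value. They report only what shows in the picture. A call takes as long as a camera call. They do not tell look-alikes from the thing itself.
- arm.spot_in(camera, query): "position" ([column, row] in pixels, amid what is visible of it).
The state is a dict: "clock": time; "joints": joint angles; "joint_vel": joint speeds; "joint_efforts": joint torques, N m; "position": TCP position; "ee_rot": TCP orientation; "contact_force": force on the tool from outside, world axes, zero at the start; "wrist_torque": the same for the moment, N m; "gripper_width": finger opening in mm; "grasp_force": force on a finger pad.
Only numpy, scipy, OpenCV 4.12 (cv2) and the standard library are available. Lean on these libraries where they do the work, as an engineer would, in place of code of your own. Each camera call takes 0.05 s, during which the arm holds its last target. There are 200 camera calls.

TASK

Push the square metal chip across the plywood jig board until one side lies flush against the long rail, well before it reaches the pocket, then slide it along the rail into the corner pocket until it is fully home against the end stop and still against the rail. Only push it: never lift it off the board, and leave the round disc on the board and the things around it where they are. Finish with the hand clear.

Things in the scene. Friction and masses are not known exactly. Their poses are not given: they have to be found in the camera images.
- board: Fixed plywood jig board, 140 (x) by 250 (y) by 8 mm; origin at the centre of its underside, z up, top face at z = 8 mm. It carries an aluminium rail, end stop and keeper that form the pocket in its far right corner (+x, -y), 51 mm wide and open towards +y.
- rail (a point): Middle of the rail's inner face, board frame (54, 0, 16) mm. The rail is 16 mm wide, 16 mm high above the board top and runs along the whole +x edge (far from the robot); its inner face looks to -x.
- stop (a point): Middle of the end stop's inner face, board frame (22, -109, 16) mm. The stop is 16 mm wide and 16 mm high, at the -y end (robot's right), from the rail to x = -9 mm; its inner face looks to +y.
- keeper (a point): Middle of the keeper bar's inner face, board frame (3, -96, 13) mm. The bar is parallel to the rail, 12 mm wide, 10 mm high; it runs from the end stop to y = -83 mm, then flares outward and ends at y = -71 mm, so it covers only the inner part of a seated chip.
- pocket (a point): Point in the pocket where the centre of the chip lies when it touches both the rail and the end stop; board frame (30, -85, 14) mm; axes as the board's (+x into the rail, -y into the end stop).
- chip: Loose square aluminium chip, 48 x 48 x 12 mm, about 75 g, with a small dark dot in the middle of its top; origin at the centre of its underside, z up, x and y along its sides. It starts lying flat on the open part of the board, clear of the rail and turned a little (up to 0.35 rad).
- chip_mid (a point): Centre of the chip, 6 mm above its underside.
- disc_center (a point): Centre of a loose round aluminium disc, 32 mm across and 12 mm high, lying on the board beside the keeper (board frame near (-46, -90) mm): to be left alone.
- tape: Roll of masking tape lying flat on the bench to the right of the board, 104 mm across, 18 mm high; origin at the centre of its underside. Leave alone.
- jar: Sample jar with a screw lid, 48 mm across, 58 mm high, standing to the left of the board; origin at the centre of its underside. Leave alone.
- cup: Open plastic tub, 74 mm across, 74 mm high, on the robot's right; origin at the centre of its underside. Leave alone.
- scraper: Spatula lying on the bench to the right of the tape roll, pointing away from the robot, 198 mm long, 34 mm wide, 15 mm high; origin at the centre of its underside. Leave alone.
Things that resemble listed ones, but are neither listed nor needed, are in the scene too. Leave any green or yellow look-alike of the chip alone.

How it is judged (in metres and radians):
On the way:
1. the chip lies flush against the rail (within 4 mm, square to it), still more than 30 mm short of its seated place (x of chip_mid in the frame of pocket above -0.004 m and y of chip_mid in the frame of pocket above 0.03 m and (angle between the x axis of chip and the x axis of board, either way round below 0.08 rad or angle between the x axis of chip and the y axis of board, either way round below 0.08 rad)), for 0.2 s.
At the end, for the whole second after the job is handed in: The chip lies flat and still in the pocket, within 3.5 mm of touching both the rail and the end stop and square to them within 0.08 rad; the disc is within 15 mm and the other listed things within 20 mm of where they started (x of chip_mid in the frame of pocket between -0.0035 and 0.003 m and y of chip_mid in the frame of pocket between -0.003 and 0.0035 m and z of chip_mid in the frame of pocket between -0.003 and 0.003 m and (angle between the x axis of chip and the x axis of board, either way round below 0.08 rad or angle between the x axis of chip and the y axis of board, either way round below 0.08 rad) and angle between chip's own z axis and vertical below 0.06 rad and linear speed of chip below 0.01 m/s and distance of disc_center from where it was at the start of the episode below 0.015 m and distance of each of tape, jar, cup, scraper from where it was at the start of the episode below 0.02 m).
It fails at once if the chip is lifted or tipped off the board (z of chip_mid in the frame of pocket above 0.006 m or angle between chip's own z axis and vertical above 0.3 rad).
It fails at once if the disc or one of the things around the board is disturbed (distance of disc_center from where it was at the start of the episode above 0.015 m or distance of any of tape, jar, cup, scraper from where it was at the start of the episode above 0.02 m).
It also fails if it takes over 48 s, if anything falls off the work surface, if the arm or the gripper's body presses on something with over 40 N, if the wrist force passes 120 N, or if a joint passes its speed limit or range.

## Working session

There is one attempt and no reset: what is moved stays moved. The work goes in short steps, Python scripts to look and compute and a tool call to move; the robot and the scene stay as the last step left them, time stands still between calls to the robot, and variables do not carry over. Pictures are saved under pics/ and viewed, at most 10 in all, crops included, and the job is handed in when it is done.

Besides the shell and the picture viewer there is one more tool, called after "Emit:" as name(argument=value, ...), one argument or row to a line, values as JSON. arm_command: Moves the arm, as the interface text tells. Shift numbers are shares of 0.25 m and turn numbers shares of 180 degrees, none past 1 either way. Its arguments: {"type":"object","properties":{"rows":{"type":"array","items":{"type":"array"}},"grip":{"type":"number"}},"required":["rows"]}

```bash
ls; mkdir -p pics; cat > h.py <<'E'
import numpy as np, cv2
from bench import arm
from scipy.spatial.transform import Rotation as R
def ray(cam,px):
    i=arm.camera_info(cam); K=np.array([[i['fx'],0,i['cx']],[0,i['fy'],i['cy']],[0,0,1.]])
    p=cv2.undistortPoints(np.array(px,float).reshape(-1,1,2),K,np.array([i['k1'],0,0,0,0.]))[:,0]
    E=np.array(i['extrinsics']); d=np.c_[p,np.ones(len(p))]@E[:3,:3].T
    return E[:3,3],d
def onplane(cam,px,z):
    o,d=ray(cam,px); return o+d*((z-o[2])/d[:,2])[:,None]
def proj(cam,P):
    i=arm.camera_info(cam); K=np.array([[i['fx'],0,i['cx']],[0,i['fy'],i['cy']],[0,0,1.]])
    T=np.linalg.inv(np.array(i['extrinsics']))
    return cv2.projectPoints(np.array(P,float).reshape(-1,1,3),cv2.Rodrigues(T[:3,:3])[0],T[:3,3],K,np.array([i['k1'],0,0,0,0.]))[0][:,0]
def tool(target):  # world displacement of TCP -> tool-axis shift fraction
    s=arm.read_state(); return R.from_quat(s['ee_rot']).inv().apply(np.array(target)-s['position'])/250
E
python3 - <<'E'
from h import *
for c in('scene','top'):
    im,d=arm.get_image(c); cv2.imwrite(f'pics/{c}0.png',im)
    i=arm.camera_info(c);print(c,{k:v for k,v in i.items() if k!='extrinsics'},np.round(i['extrinsics'],3).tolist())
    for q in('board','chip','disc_center','tape','jar','cup','scraper'):
        print(q,[(np.round(r['position'],1).tolist(),round(r['score'],2)) for r in arm.spot_in(c,q)][:4])
s=arm.read_state();print(s)
E
```

```text
pics
scene {'fx': 419.60980249774855, 'fy': 419.60980249774855, 'cx': 322.8145591130446, 'cy': 200.51769156755418, 'k1': -0.05586235339084233} [[0.562, -0.433, 0.705, -506.542], [-0.827, -0.277, 0.489, -483.129], [-0.016, -0.858, -0.514, 646.756], [0.0, 0.0, 0.0, 1.0]]
board []
chip [([253.8, 186.2], 0.47), ([315.7, 191.5], 0.43)]
disc_center [([340.2, 202.9], 0.39)]
tape [([405.7, 218.6], 0.7)]
jar [([236.9, 159.4], 0.71), ([318.0, 192.1], 0.27)]
cup [([480.6, 245.4], 0.63), ([330.6, 189.6], 0.17)]
scraper [([439.4, 231.5], 0.91)]
top {'fx': 428.983172397329, 'fy': 428.983172397329, 'cx': 323.8556608320511, 'cy': 199.55296123809433, 'k1': 0.008449427593509291} [[-0.058, -0.972, 0.226, 44.994], [-0.998, 0.055, -0.018, 114.124], [0.005, -0.226, -0.974, 1381.9], [0.0, 0.0, 0.0, 1.0]]
board [([302.1, 179.7], 0.74)]
chip [([250.5, 219.4], 0.74), ([300.7, 188.0], 0.6), ([229.9, 179.5], 0.51), ([249.8, 251.9], 0.47)]
disc_center [([334.2, 197.5], 0.47)]
tape [([388.8, 171.1], 0.96)]
jar [([187.7, 188.9], 0.8)]
cup [([457.4, 194.0], 0.97)]
scraper [([417.9, 178.5], 0.66)]
{'clock': 0.8, 'joints': array([ 1.54558418e+00,  3.84648497e-01,  7.91764073e-03,  1.69031044e-05,
       -1.19398547e+00, -2.58630305e-01]), 'joint_vel': array([-0.00015346,  0.00047377, -0.00050591, -0.00024723, -0.00053117,
        0.00279304]), 'joint_efforts': array([ 7.29629392e-04, -3.92035246e+01,  1.88606840e+01,  4.19047013e+00,
       -3.23861814e-04, -3.81878422e-07]), 'position': array([174.98633008, 599.99592628, 202.45262612]), 'ee_rot': array([ 9.89946514e-01, -1.41442208e-01,  3.14761979e-06, -4.06420236e-05]), 'contact_force': array([ 0.2275198 , -0.89858271, -0.61387546]), 'wrist_torque': array([-0.0357033 ,  0.01439855,  0.02612633]), 'grasp_force': 0.0, 'gripper_width': 85.18685612101511}
```

View pics/top0.png

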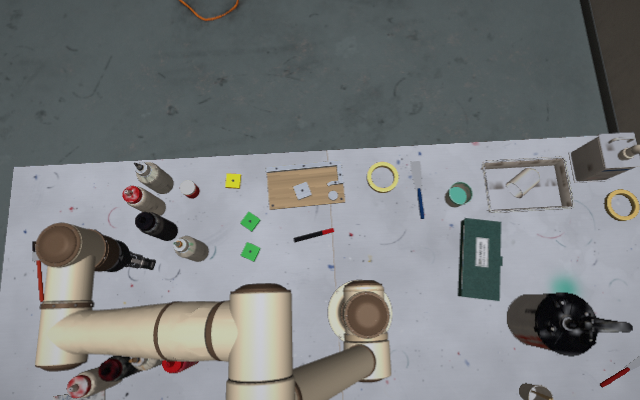

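View pics/scene0.png

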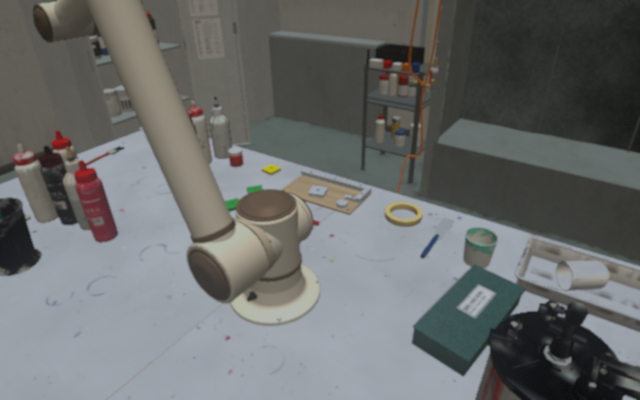

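The top view shows the board around (305,188) and the scene view shows it around (328,192). Things that could be taken for the chip in the top view: silver square (302,190), round disc (334,195), yellow square (233,181), green squares (250,220) and (250,252). By the description I choose the silver square with the dark dot on the plywood, and I'll check it in a close crop.

```bash
python3 - <<'E'
from h import *
im=cv2.imread('pics/top0.png')[155:220,255:355]
cv2.imwrite('pics/crop0.png',cv2.resize(im,None,fx=8,fy=8,interpolation=cv2.INTER_CUBIC))
print(np.round(onplane('top',[[302,190]],20),1),np.round(onplane('top',[[334,195]],20),1))
_,d=arm.get_image('top')
print(d[175:205:6,290:312:4])
E
```

```text
[[396.9 159.   20. ]] [[374.1  55.4  20. ]]
[[1429.1971 1430.0502 1429.2014 1431.0739 1434.5447 1431.3749]
 [1422.8632 1424.5071 1425.1685 1421.3152 1423.6024 1425.4851]
 [1424.7396 1407.2971 1405.3102 1409.9205 1407.5073 1423.7161]
 [1410.0502 1411.2448 1399.5336 1396.7368 1398.0295 1403.2844]
 [1414.7704 1413.0927 1402.3778 1409.609  1413.1023 1412.4304]]
```

View pics/crop0.png

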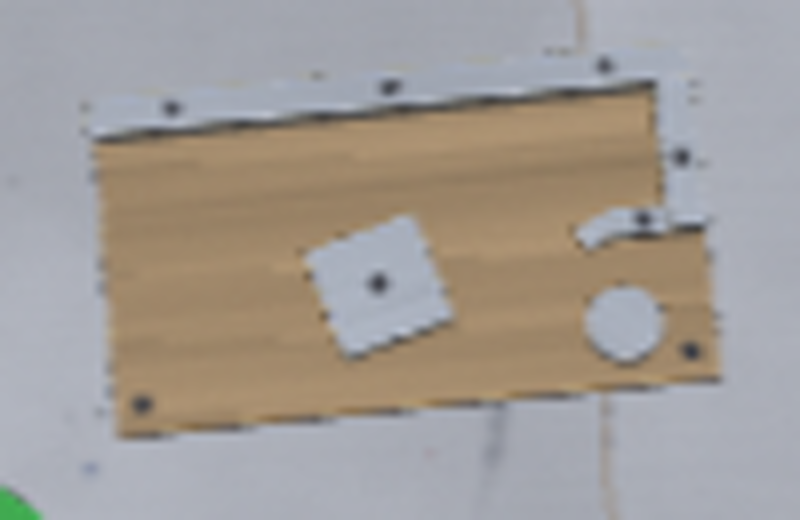

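The crop shows the plain aluminium square with a dark dot at crop (378,283), which is full-image pixel (302,190). The pocket is at upper right, the disc is at (624,324) in the crop, and the rail runs along the top. The choice is confirmed, so next I fit the poses.

```bash
cat >> h.py <<'E'
from scipy.optimize import least_squares
def fit(cam,mod,px,x0):
    mod=np.array(mod,float);px=np.array(px,float)
    def W(p): 
        c,s=np.cos(p[2]),np.sin(p[2]); return np.c_[p[0]+c*mod[:,0]-s*mod[:,1],p[1]+s*mod[:,0]+c*mod[:,1],mod[:,2]]
    r=least_squares(lambda p:(proj(cam,W(p))-px).ravel(),x0,x_scale=[10,10,.1]); return r.x,r.fun.reshape(-1,2)
def b2w(b,P):
    c,s=np.cos(b[2]),np.sin(b[2]);P=np.atleast_2d(P);return np.c_[b[0]+c*P[:,0]-s*P[:,1],b[1]+s*P[:,0]+c*P[:,1]]
def w2b(b,P):
    c,s=np.cos(b[2]),np.sin(b[2]);P=np.atleast_2d(P)[:,:2]-b[:2];return np.c_[c*P[:,0]+s*P[:,1],-s*P[:,0]+c*P[:,1]]
E
python3 - <<'E'
from h import *
cp=lambda a:(np.array(a,float)+.5)/8-.5+[255,155]
b,res=fit('top',[[-70,125,8],[-70,-125,8],[54,125,24],[54,125,8],[54,-109,8],[54,-109,24],[-46,-90,20],[-9,-109,18]],
 cp([[118,436],[720,380],[90,131],[96,141],[655,92],[656,82],[624,324],[668,207]]),[400,150,0])
print(b,np.round(res,1).tolist())
c,res=fit('top',[[24,24,20],[24,-24,20],[-24,-24,20],[-24,24,20],[0,0,20]],cp([[302,255],[410,213],[454,320],[347,358],[378,283]]),[400,150,0])
print(c,np.round(res,1).tolist(),w2b(b,c[:2]),c[2]-b[2])
print('disc',w2b(b,onplane('top',cp([[624,324]]),20)))
for q,z in(('tape',9),('jar',50),('cup',60)):
    print(q,onplane('top',[arm.spot_in('top',q)[0]['position']],z))
# scene cross-check
print(proj('scene',[[c[0],c[1],20]]),proj('scene',np.c_[b2w(b,[[-70,125],[-70,-125]]),[8,8]]))
im,_=arm.get_image('scene');cv2.imwrite('pics/scrop.png',cv2.resize(im[160:220,270:390],None,fx=6,fy=6,interpolation=cv2.INTER_CUBIC))
E
```

```text
[4.18650309e+02 1.48303135e+02 4.08810191e-02] [[-0.4, -0.5], [0.3, -0.8], [-0.1, -0.0], [-0.3, 0.1], [-0.4, -0.3], [-0.3, -0.5], [1.1, -0.7], [0.1, 2.6]]
[3.96002077e+02 1.59575182e+02 3.27317904e-01] [[0.0, -0.1], [0.2, -0.1], [0.0, -0.4], [-0.3, 0.2], [0.0, 0.3]] [[-22.16862451  12.1882541 ]] 0.2864368848211827
disc [[-48.06586415 -86.29502524]]
tape [[394.11190124 -95.71378621   9.        ]]
jar [[412.78091201 516.96859831  50.        ]]
cup [[ 337.57179176 -340.30976534   60.        ]]
[[317.90089617 190.14474909]] [[278.87839945 191.06717234]
 [350.02833846 213.18469413]]
```

View pics/scrop.png

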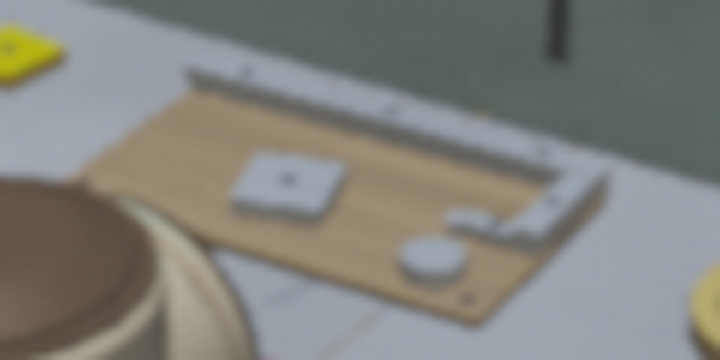

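The overlay agrees: the scene view puts the dot at crop (289,180), which is (318,190) in full pixels, and the projected chip centre is (317.9,190.1). Next I refit the board without the two bad clicks and compute the approach.

```bash
python3 - <<'E'
from h import *
cp=lambda a:(np.array(a,float)+.5)/8-.5+[255,155]
b,res=fit('top',[[-70,125,8],[-70,-125,8],[54,125,24],[54,125,8],[54,-109,8],[54,-109,24]],
 cp([[118,436],[720,380],[90,131],[96,141],[655,92],[656,82]]),[400,150,0])
np.save('b.npy',b);c=np.array([396,159.6,.3273])
print(b,np.round(res,1).tolist(),w2b(b,c[:2]),c[2]-b[2],w2b(b,onplane('top',cp([[624,324]]),20)))
t=b2w(b,[[-72,w2b(b,c[:2])[0,1]+6]])[0];print(t,tool([*t,100]),tool([*t,100])/2)
s=arm.read_state();x=R.from_quat(s['ee_rot']).as_matrix()[:,0];print('turn',-(b[2]-np.arctan2(x[1],x[0]))/np.pi)
E
```

```text
[4.17464564e+02 1.47779087e+02 3.52151075e-02] [[-0.4, -0.4], [0.4, -0.2], [0.1, 0.1], [-0.0, 0.3], [-0.1, 0.2], [-0.0, 0.0]] [[-21.03506758  12.56930534]] 0.2920848924511677 [[-46.37269527 -86.0839995 ]]
[344.85541824 163.80191542] [1.14099042 1.48464665 0.40964053] [0.57049521 0.74232333 0.20482027]
turn -0.10154425998492608
```

Emit:
arm_command(
  rows=[
    [[0.57,0.74,0.2],[0,0,0]],
    [[0.57,0.74,0.2],[0,0,0]],
    [[0.57,0.74,0.2],[0,0,0]],
    [[0.57,0.74,0.2],[0,0,0]],
    [[0.57,0.74,0.2],[0,0,0]],
  ],
  grip=0,
)

```text
clock: 1.55
position: [260.3, 380.2, 152.4]
ee_rot: [0.99, -0.142, -0.0, -0.0]
contact_force: [0.1, -0.6, 0.1]
gripper_width: 12.1
grasp_force: 0.0
```

Emit:
arm_command(
  rows=[
    [[0.57,0.74,0.2],[0,0,-0.1]],
    [[0.57,0.74,0.2],[0,0,-0.1]],
    [[0.57,0.74,0.2],[0,0,-0.1]],
    [[0.57,0.74,0.2],[0,0,-0.1]],
    [[0.57,0.74,0.2],[0,0,-0.1]],
  ],
)

```text
clock: 2.05
position: [345.1, 162.9, 102.3]
ee_rot: [1.0, 0.015, 0.0, -0.0]
contact_force: [0.9, 0.7, -0.4]
gripper_width: 0.2
grasp_force: 0.0
```

```bash
cat > st.py <<'E'
from h import *
import sys
b=np.load('b.npy');s=arm.read_state();M=R.from_quat(s['ee_rot']).as_matrix()
print('t',s['clock'],'board',w2b(b,s['position']).round(1),'z',s['position'][2].round(1),'yawerr/pi',(b[2]-np.arctan2(M[1,0],M[0,0]))/np.pi,'tz',M[:,2].round(3),'F',s['contact_force'].round(1),'w',s['gripper_width'].round(1))
if len(sys.argv)>1:
    x,y,z=map(float,sys.argv[1:4]); print('shift',tool([*b2w(b,[[x,y]])[0],z]).round(4))
E
python3 st.py -72 18.5 12
```

```text
Traceback (most recent call last):
  File "st.py", line 4, in <module>
    print('t',s['clock'],'board',w2b(b,s['position']).round(1),'z',s['position'][2].round(1),'yawerr/pi',(b[2]-np.arctan2(M[1,0],M[0,0]))/np.pi,'tz',M[:,2].round(3),'F',s['contact_force'].round(1),'w',s['gripper_width'].round(1))
                                                                                                                                                                                                         ^^^^^^^^^^^^^^^^^^^^^^^^
AttributeError: 'float' object has no attribute 'round'
```

```bash
sed -i "s/s\['gripper_width'\].round(1)/round(s['gripper_width'],1)/" st.py; python3 st.py -72 18.5 12
```

```text
t 2.05 board [[-71.8  17.6]] z 102.3 yawerr/pi 0.0015490583656213106 tz [ 0.  0. -1.] F [ 0.9  0.7 -0.4] w 0.2
shift [-0.0011 -0.0033  0.3613]
```

Emit:
arm_command(
  rows=[
    [[0,-0.004,0.17],[0,0,0]],
    [[0,-0.004,0.29],[0,0,0]],
    [[0,-0.004,0.35],[0,0,0]],
    [[0,-0.004,0.36],[0,0,0]],
    [[0,-0.004,0.36],[0,0,0]],
  ],
)

```text
clock: 2.55
position: [345.2, 166.2, 12.5]
ee_rot: [1.0, 0.015, -0.0, 0.0]
contact_force: [0.5, 0.6, 0.4]
gripper_width: -0.0
grasp_force: 0.0
```

Emit:
arm_command(
  rows=[
    [[0.02,0,0],[0,0,0]],
    [[0.04,0,0],[0,0,0]],
    [[0.06,0,0],[0,0,0]],
    [[0.08,0,0],[0,0,0]],
    [[0.1,0,0],[0,0,0]],
  ],
)

```text
clock: 3.05
position: [370.6, 166.9, 12.7]
ee_rot: [1.0, 0.015, 0.0, -0.0]
contact_force: [0.4, -0.8, 0.5]
gripper_width: 0.0
grasp_force: 0.0
```

```bash
python3 st.py; python3 - <<'E'
from h import *
im,_=arm.get_image('top');cv2.imwrite('pics/t1.png',cv2.resize(im[155:220,255:355],None,fx=8,fy=8,interpolation=cv2.INTER_CUBIC))
im,_=arm.get_image('scene');cv2.imwrite('pics/s1.png',cv2.resize(im[160:220,270:390],None,fx=6,fy=6,interpolation=cv2.INTER_CUBIC))
E
```

```text
t 3.05 board [[-46.2  20.8]] z 12.7 yawerr/pi 0.0015678522308700264 tz [ 0.001  0.001 -1.   ] F [ 0.4 -0.8  0.5] w 0.0
```

View pics/t1.png

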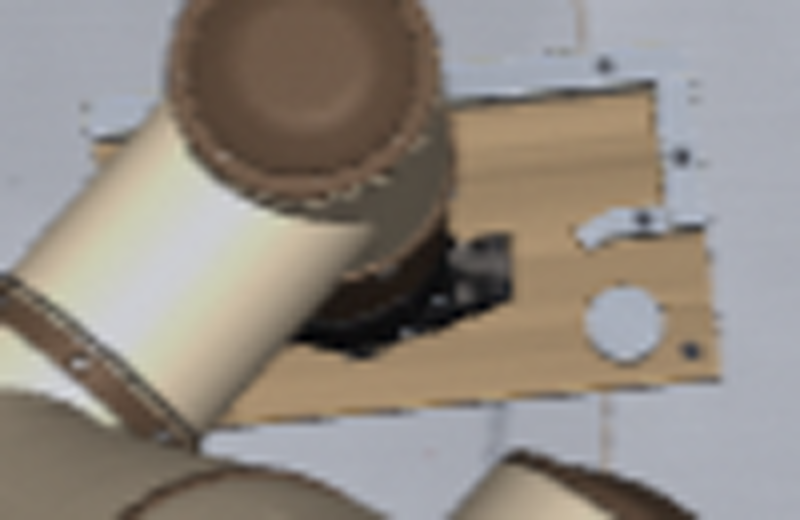

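The top view is blocked: the arm covers the chip, and only a shaded part of the gripper shows near (480,265) in the crop. I'll check the scene camera.

View pics/s1.png

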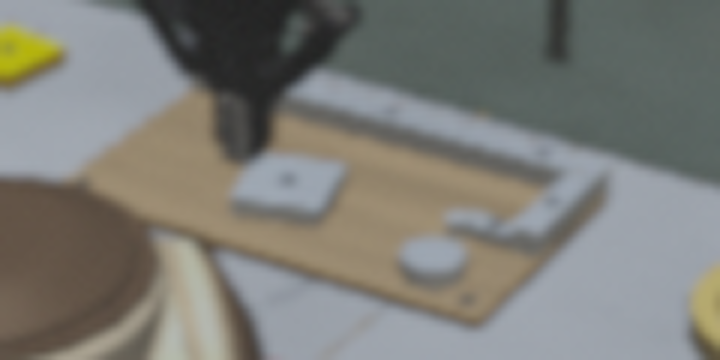

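The chip has not moved: its dot is still at crop (289,180). The finger tip shows at crop (240,155), up and to the left of the chip, so I'll compare that with the projected TCP.

```bash
python3 - <<'E'
from h import *
s=arm.read_state();p=s['position'];print(p)
f=lambda q:((q-[270,160]+.5)*6-.5).round(0).tolist()
M=R.from_quat(s['ee_rot']).as_matrix()
for dz in(0,19,50,100): print(dz,f(proj('scene',[p-M[:,2]*dz])))
q=(np.array([[240,155],[240,160]])+.5)/6-.5+[270,160]
for z in(12,20,30):print(z,onplane('scene',q,z).round(0).tolist())
_,d=arm.get_image('scene')
for u,v in((309,182),(309,184),(310,178),(318,190),(325,188)): print(u,v,d[v,u], (lambda o,r:(o+r[0]*d[v,u]).round(0))(*ray('scene',[[u,v]])))
_,d=arm.get_image('top')
for u,v in((312,187),(316,185),(310,188)): print('top',u,v,d[v,u], (lambda o,r:(o+r[0]*d[v,u]).round(0))(*ray('top',[[u,v]])))
E
```

```text
[370.79553866 167.03089456  12.53951772]
0 [[249.0, 213.0]]
19 [[248.0, 180.0]]
50 [[246.0, 125.0]]
100 [[243.0, 34.0]]
12 [[418.0, 207.0, 12.0], [414.0, 204.0, 12.0]]
20 [[407.0, 198.0, 20.0], [402.0, 195.0, 20.0]]
30 [[392.0, 187.0, 30.0], [388.0, 184.0, 30.0]]
309 182 1225.6113 [358. 164.  64.]
309 184 1233.0165 [361. 166.  55.]
310 178 1219.5522 [361. 162.  77.]
318 190 1270.8302 [395. 159.  21.]
325 188 1278.8739 [416. 147.  22.]
top 312 187 1276.6643 [372. 125. 147.]
top 316 185 1290.8844 [380. 112. 134.]
top 310 188 1252.698 [363. 130. 169.]
```

```bash
python3 - <<'E'
from h import *
im,d=arm.get_image('scene')
for v in range(172,198,2):
    print(v,[(int(im[v,u].mean()),(lambda o,r:(o+r[0]*d[v,u]).round(0).astype(int).tolist())(*ray('scene',[[u,v]]))) for u in(307,310,313)])
print(arm.read_state()['joints'],arm.read_state()['position'])
cv2.imwrite('pics/s2.png',cv2.resize(im[100:220,250:390],None,fx=5,fy=5,interpolation=cv2.INTER_CUBIC))
E
```

```text
172 [(41, [359, 171, 94]), (37, [356, 157, 99]), (45, [368, 155, 95])]
174 [(45, [361, 172, 87]), (40, [359, 159, 91]), (39, [359, 149, 94])]
176 [(85, [359, 171, 82]), (51, [356, 158, 86]), (40, [364, 153, 84])]
178 [(66, [361, 173, 73]), (68, [360, 161, 77]), (42, [369, 157, 75])]
180 [(67, [358, 171, 69]), (69, [361, 162, 70]), (42, [367, 156, 69])]
182 [(68, [356, 169, 64]), (70, [359, 161, 64]), (43, [365, 154, 64])]
184 [(73, [359, 172, 55]), (73, [358, 160, 59]), (52, [366, 156, 56])]
186 [(101, [359, 173, 48]), (79, [361, 162, 50]), (121, [407, 185, 22])]
188 [(127, [406, 208, 8]), (136, [409, 199, 9]), (163, [395, 177, 23])]
190 [(133, [392, 198, 11]), (161, [381, 179, 22]), (167, [385, 170, 23])]
192 [(137, [383, 191, 10]), (157, [373, 172, 21]), (164, [378, 165, 20])]
194 [(129, [372, 183, 11]), (111, [369, 170, 16]), (123, [371, 160, 18])]
196 [(134, [363, 177, 10]), (121, [366, 168, 12]), (116, [372, 161, 11])]
[ 8.28116598e-01  2.85741826e-01 -7.53895534e-01 -1.54990516e-04
 -5.31679075e-01  7.72848328e-01] [369.73775627 166.49747345  12.29774986]
```

View pics/s2.png

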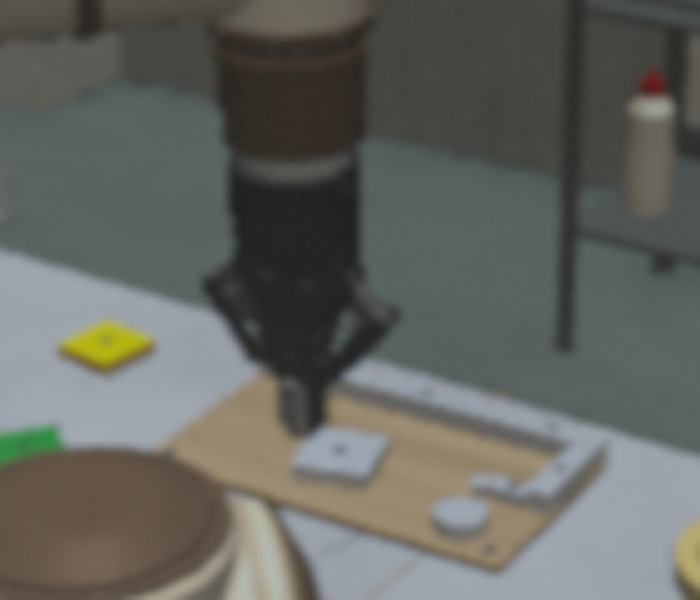

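The view and the depth agree: the finger's lowest visible point is at z≈47 (bottom at crop (300,430)), while the reported TCP z is 12.5. In x and y they match. The fingers are therefore passing over the chip, with no force and no chip motion. I don't trust the reported z against the picture, so I'll back out, lower in small steps, and measure again.

Emit:
arm_command(
  rows=[
    [[-0.06,0.005,0],[0,0,0]],
    [[-0.12,0.01,0],[0,0,0]],
    [[-0.12,0.01,0.04],[0,0,0]],
    [[-0.12,0.01,0.07],[0,0,0]],
    [[-0.12,0.01,0.07],[0,0,0]],
  ],
)

```text
clock: 3.8
position: [339.5, 162.9, -5.8]
ee_rot: [1.0, 0.015, -0.001, 0.001]
contact_force: [0.6, 0.0, 0.6]
gripper_width: -0.0
grasp_force: 0.0
```

```bash
cat > tip.py <<'E'
from h import *
# lowest dark-gripper depth points near TCP, scene camera
im,d=arm.get_image('scene');s=arm.read_state();p=s['position']
v,u=np.mgrid[0:400,0:640];px=np.c_[u.ravel(),v.ravel()];z=d.ravel();g=im.mean(2).ravel()
m=(z>0)&(g<95);o,r=ray('scene',px[m]);P=o+r*z[m][:,None];q=px[m]
k=(abs(P[:,0]-p[0])<40)&(abs(P[:,1]-p[1])<40)&(P[:,2]<p[2]+120);P=P[k];q=q[k]
i=np.argsort(P[:,2])[:8]
print(np.c_[q[i],P[i]].round(0).tolist()); print('mean of lowest 20mm',P[P[:,2]<P[i[2],2]+20].mean(0).round(1))
E
python3 tip.py; python3 st.py
```

```text
[[304.0, 200.0, 346.0, 175.0, 5.0], [309.0, 195.0, 367.0, 172.0, 13.0], [310.0, 194.0, 369.0, 170.0, 16.0], [308.0, 196.0, 345.0, 160.0, 24.0], [303.0, 196.0, 330.0, 166.0, 30.0], [304.0, 196.0, 329.0, 162.0, 31.0], [306.0, 196.0, 332.0, 157.0, 32.0], [302.0, 195.0, 330.0, 170.0, 32.0]]
mean of lowest 20mm [338.2 161.9  28.5]
t 3.85 board [[-77.   18.1]] z -5.5 yawerr/pi 0.0015004405406085924 tz [-0.001 -0.001 -1.   ] F [-0.1 -0.  -0.2] w 0.4
```

Emit:
arm_command(
  rows=[
    [[0,0,0.02],[0,0,0]],
    [[0,0,0.04],[0,0,0]],
    [[0,0,0.052],[0,0,0]],
    [[0,0,0.06],[0,0,0]],
    [[0,0,0.06],[0,0,0]],
  ],
)

```text
clock: 4.35
position: [339.9, 163.1, -20.4]
ee_rot: [1.0, 0.015, -0.0, 0.0]
contact_force: [-0.1, -0.6, 0.7]
gripper_width: -0.2
grasp_force: 0.0
```

```bash
python3 tip.py; python3 st.py
```

```text
[[306.0, 201.0, 335.0, 160.0, 12.0], [309.0, 199.0, 344.0, 155.0, 16.0], [308.0, 200.0, 337.0, 154.0, 17.0], [310.0, 198.0, 348.0, 155.0, 17.0], [305.0, 201.0, 326.0, 157.0, 18.0], [304.0, 200.0, 328.0, 162.0, 19.0], [306.0, 200.0, 331.0, 157.0, 19.0], [307.0, 200.0, 332.0, 154.0, 19.0]]
mean of lowest 20mm [333.  159.5  26.6]
t 4.4 board [[-76.9  18.2]] z -20.2 yawerr/pi 0.0015690114657067585 tz [-0. -0. -1.] F [0.2 0.7 1.2] w 0.2
```

Emit:
arm_command(
  rows=[
    [[0.016,0,0.004],[0,0,0]],
    [[0.016,0,0.008],[0,0,0]],
    [[0.016,0,0.012],[0,0,0]],
    [[0.016,0,0.012],[0,0,0]],
  ],
)

```text
clock: 4.8
position: [343.9, 163.2, -21.2]
ee_rot: [1.0, 0.016, -0.0, 0.0]
contact_force: [-8.2, -1.4, 28.9]
gripper_width: 0.2
grasp_force: 14.7
```

```bash
python3 tip.py; python3 st.py
```

```text
[[302.0, 199.0, 345.0, 182.0, 7.0], [309.0, 200.0, 346.0, 157.0, 11.0], [305.0, 201.0, 332.0, 162.0, 13.0], [311.0, 194.0, 373.0, 169.0, 15.0], [307.0, 200.0, 338.0, 158.0, 15.0], [305.0, 200.0, 334.0, 163.0, 15.0], [304.0, 200.0, 330.0, 164.0, 17.0], [308.0, 200.0, 336.0, 154.0, 17.0]]
mean of lowest 20mm [338.7 160.3  23.6]
t 4.85 board [[-72.9  18. ]] z -21.2 yawerr/pi 0.0012620640742559632 tz [-0. -0. -1.] F [-8.2 -0.9 28.9] w 0.1
```

The tip touched the board with reported z at -21.2 (29 N), so the real z is about the reported z plus 29 mm. I'll rise 5 mm, to 3 mm above the board, and start the push.

Emit:
arm_command(
  rows=[
    [[0,0,-0.02],[0,0,0]],
    [[0,0,-0.02],[0,0,0]],
    [[0.02,0,-0.02],[0,0,0]],
    [[0.04,0,-0.02],[0,0,0]],
    [[0.06,0,-0.02],[0,0,0]],
  ],
)

```text
clock: 5.35
position: [359.5, 163.9, -18.4]
ee_rot: [1.0, 0.015, -0.0, 0.0]
contact_force: [-0.7, 0.5, 1.1]
gripper_width: -0.1
grasp_force: 0.3
```

Emit:
arm_command(
  rows=[
    [[0.016,0,0],[0,0,0]],
    [[0.032,0,0],[0,0,0]],
    [[0.048,0,0],[0,0,0]],
    [[0.064,0,0],[0,0,0]],
    [[0.08,0,0],[0,0,0]],
  ],
)

```text
clock: 5.85
position: [379.3, 164.5, -18.1]
ee_rot: [1.0, 0.015, -0.0, 0.0]
contact_force: [-0.3, 1.2, -0.1]
gripper_width: 0.1
grasp_force: 0.2
```

```bash
python3 st.py; python3 - <<'E'
from h import *
im,_=arm.get_image('scene');cv2.imwrite('pics/s3.png',cv2.resize(im[160:220,270:390],None,fx=6,fy=6,interpolation=cv2.INTER_CUBIC))
E
```

```text
t 5.85 board [[-37.5  18.1]] z -18.1 yawerr/pi 0.001563332294020362 tz [-0. -0. -1.] F [-0.3  1.2 -0.1] w 0.1
```

View pics/s3.png

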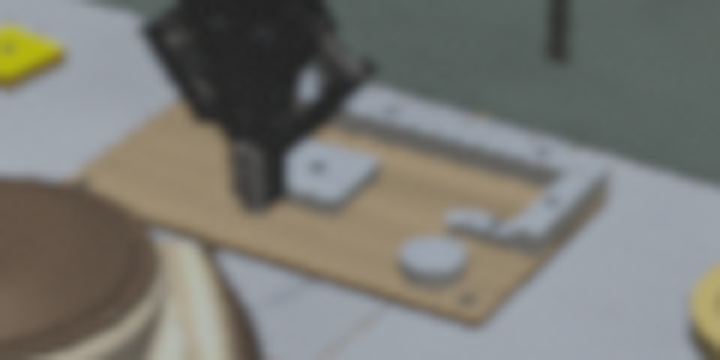

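The chip is now moving: its dot is at crop (318,167), its sides look nearly square to the board, and the finger sits at (260,190). I'll continue towards the rail.

Emit:
arm_command(
  rows=[
    [[0.022,0,0],[0,0,0]],
    [[0.044,0,0],[0,0,0]],
    [[0.066,0,0],[0,0,0]],
    [[0.088,0,0],[0,0,0]],
    [[0.1,0,0],[0,0,0]],
  ],
)

```text
clock: 6.4
position: [404.7, 165.4, -18.1]
ee_rot: [1.0, 0.015, 0.0, -0.0]
contact_force: [-0.4, -0.3, -0.6]
gripper_width: 0.0
grasp_force: 0.3
```

```bash
python3 st.py; python3 - <<'E'
from h import *
b=np.load('b.npy')
print('prev dot',w2b(b,onplane('scene',[[(318.5)/6-.5+270,167.5/6-.5+160]],20)))
im,_=arm.get_image('scene');print([(np.round(r['position'],1).tolist(),round(r['score'],2),w2b(b,onplane('scene',[r['position']],18)).round(0).tolist()) for r in arm.spot_in('scene','chip')])
cv2.imwrite('pics/s4.png',cv2.resize(im[160:220,270:390],None,fx=6,fy=6,interpolation=cv2.INTER_CUBIC))
E
```

```text
t 6.4 board [[-12.1  18.1]] z -18.1 yawerr/pi 0.0016147197104261302 tz [ 0.  0. -1.] F [-0.4 -0.3 -0.6] w 0.0
prev dot [[0.5551944  9.34844729]]
[([327.8, 185.6], 0.69, [[22.0, 4.0]]), ([270.6, 167.7], 0.66, [[30.0, 235.0]]), ([231.7, 202.9], 0.53, [[-209.0, 190.0]]), ([257.2, 186.4], 0.47, [[-94.0, 190.0]])]
```

Emit:
arm_command(
  rows=[
    [[0.006,0,0],[0,0,0]],
    [[0.012,0,0],[0,0,0]],
    [[0.018,0,0],[0,0,0]],
    [[0.022,0,0],[0,0,0]],
    [[0.022,0,0],[0,0,0]],
  ],
)

```text
clock: 7.0
position: [409.4, 165.3, -18.2]
ee_rot: [1.0, 0.015, -0.0, 0.0]
contact_force: [-1.0, -0.4, 0.0]
gripper_width: 0.2
grasp_force: 0.3
```

```bash
python3 st.py; python3 - <<'E'
from h import *
im,_=arm.get_image('scene')
cv2.imwrite('pics/s4.png',cv2.resize(im[160:220,270:390],None,fx=6,fy=6,interpolation=cv2.INTER_CUBIC))
E
```

```text
t 7.0 board [[-7.5 17.8]] z -18.2 yawerr/pi 0.0015861174124185444 tz [-0. -0. -1.] F [-1.  -0.4  0. ] w 0.2
```

View pics/s4.png

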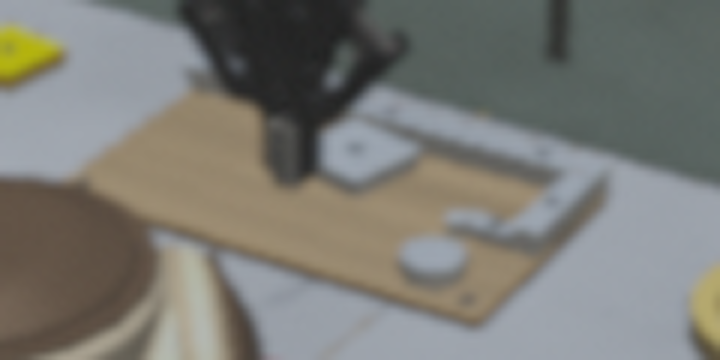

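The chip has over-turned: its dot is at crop (355,148), its near corner at about (355,183) and its right corner at (420,152). I'll measure the angle.

```bash
python3 - <<'E'
from h import *
b=np.load('b.npy')
q=(np.array([[355,148],[420,152],[355,181],[362,120]])+.5)/6-.5+[270,160]
P=w2b(b,onplane('scene',q,20));print(P.round(1))
for i in(1,2,3):print(np.degrees(np.arctan2(*(P[i]-P[0])[::-1])),np.linalg.norm(P[i]-P[0]))
E
```

```text
[[ 27.4   3.6]
 [ 40.7 -27.5]
 [ -2.2 -14.5]
 [ 55.5  16.5]]
-66.77485205320653 33.878504229257956
-148.54575719250755 34.72011211146742
24.58657927785137 30.920658875397088
```

The chip centre is at about (25,4) and it has turned about -0.3 rad, because the pusher ended up off-centre. I'll back off, move to y≈-5 and push again so it swings flush against the rail.

Emit:
arm_command(
  rows=[
    [[-0.05,0,0],[0,0,0]],
    [[-0.1,0,0],[0,0,0]],
    [[-0.1,0.045,0],[0,0,0]],
    [[-0.1,0.09,0],[0,0,0]],
    [[-0.1,0.09,0],[0,0,0]],
  ],
)

```text
clock: 7.55
position: [384.6, 140.7, -18.1]
ee_rot: [1.0, 0.014, -0.0, 0.0]
contact_force: [-0.2, 0.8, -0.0]
gripper_width: -0.0
grasp_force: 0.0
```

Emit:
arm_command(
  rows=[
    [[0.02,0,0],[0,0,0]],
    [[0.035,0,0],[0,0,0]],
    [[0.05,0,0],[0,0,0]],
    [[0.065,0,0],[0,0,0]],
    [[0.08,0,0],[0,0,0]],
  ],
)

```text
clock: 8.05
position: [405.5, 142.8, -18.2]
ee_rot: [1.0, 0.015, -0.0, 0.0]
contact_force: [-1.6, -0.4, 0.4]
gripper_width: -0.1
grasp_force: 1.3
```

Emit:
arm_command(
  rows=[
    [[0.006,0,0],[0,0,0]],
    [[0.012,0,0],[0,0,0]],
    [[0.018,0,0],[0,0,0]],
    [[0.018,0,0],[0,0,0]],
  ],
)

```text
clock: 8.45
position: [407.2, 141.1, -18.6]
ee_rot: [1.0, 0.015, -0.002, 0.002]
contact_force: [-5.4, -1.5, 2.9]
gripper_width: -0.1
grasp_force: 2.7
```

```bash
python3 st.py
```

```text
t 8.45 board [[-10.5  -6.4]] z -18.6 yawerr/pi 0.0019175133982021434 tz [-0.005 -0.003 -1.   ] F [-5.4 -1.5  2.9] w -0.1
```

```bash
cat > rect.py <<'E'
from h import *
import sys
cam=sys.argv[1] if len(sys.argv)>1 else 'scene'
b=np.load('b.npy');im,_=arm.get_image(cam)
xs=np.arange(66,-34,-4);ys=np.arange(56,-128,-4)
X,Y=np.meshgrid(xs,ys,indexing='ij');W=np.c_[b2w(b,np.c_[X.ravel(),Y.ravel()]),np.full(X.size,20.)]
m=proj(cam,W).astype(np.float32).reshape(*X.shape,2)
r=cv2.remap(im,m[...,0],m[...,1],cv2.INTER_LINEAR).astype(int)
print('    y:',ys[0],'..',ys[-1],'step 4')
for i,x in enumerate(xs):
    print('%4d '%x+''.join('#' if c.max()<80 else ('w' if c[2]-c[0]>25 else ('M' if c.mean()>140 else 'd')) for c in r[i]))
E
python3 rect.py
```

```text
y: 56 .. -124 step 4
  66 #############ddMMMMMMMMMMMMMMMMMMMMMMMMMMMMMdM
  62 #############ddddddddddddddddddddddddddMMMMMdd
  58 #############dddddddddddddddddddddddddddMMMMdd
  54 #############dddddddddddddddddddddddddddMMMMdd
  50 #############ddMMdddddddddddddddddddddddMMMMdd
  46 #############dMMMMMdddddddddddddddddddddMMMMdd
  42 #############dMMMMMMddddddddddddddddddddMMMMdd
  38 wwd##########dMMMMMMdddwwwwwwwwwwwwwwwwdMMMMdd
  34 wwwd#########dMMMMMMdddwwwwwwwwwwwwwwwwdMMMMdd
  30 wwwwd########ddMMMMMdddwwwwwwwwwwwwwwwwMMMMMdd
  26 wwwwwd########dMMMMMdddwwwwwwwwwwwwwwwwMMMMMdd
  22 wwwwwwd#######ddMMMMdddwwwwwwwwwwwwwwwwMMMMMdd
  18 wwwwwwdd#######dMMMddddwwwwwwwwwwwwwwwwMMMMMdd
  14 wwwwwwwd#######ddMMdddwwwwwwwwwwwwwwwwwdMMMMdd
  10 wwwwwwwd########dMMdddwwwwwwwwwwwwwwwwwdMMMMdd
   6 wwwwwwwdd########dddddwwwwwwwwwwwdddddddMMMMdd
   2 wwwwwwwwd########dddddwwwwwwwwwwdMMMMdddMMMMdd
  -2 wwwwwwwwwd########ddddwwwwwwwwwwMMMMMdddMddddd
  -6 wwwwwwwwwwd########dddwwwwwwwwwwMMMMMMddMddddd
 -10 wwwwwwwwwwwd#######ddwwwwwwwwwwwMMMddddddddddd
 -14 wwwwwwwwwwwwdd####dwwwwwwwwwwwwwMddddddddddddd
 -18 wwwwwwwwwwwwwdd###dwwwwwwwwwwwwwwddddddddddddd
 -22 wwwwwwwwwwwwwwdd#ddwwwwwwwwwwwwwwwdddddddddddd
 -26 wwwwwwwwwwwwwwwddddwwwwwwwwwwwwwwMddddwwwwwwww
 -30 wwwwwwwwwwwwwwwwwwwwwwwwwwwwwwwwMMMMMMdwwwwwww
```

```bash
cat > edge.py <<'E'
from h import *
# chip's -y top edge (brightness drop along -y) and +x top edge (drop along +x), board frame, scene camera
b=np.load('b.npy');im=np.mean([arm.get_image('scene')[0].mean(2) for _ in range(3)],0).astype(np.float32)
def samp(P,z=20):
    m=proj('scene',np.c_[b2w(b,P),np.full(len(P),z)]).astype(np.float32)
    return cv2.remap(im,m[None,:,0],m[None,:,1],cv2.INTER_LINEAR)[0]
import sys
y0,y1=map(int,sys.argv[1:3])
def line(fixed,s,ax):
    out=[]
    for f in fixed:
        P=np.c_[np.full(len(s),f),s] if ax==1 else np.c_[s,np.full(len(s),f)]
        g=cv2.GaussianBlur(samp(P)[None],(9,1),2)[0];d=np.diff(g);k=d.argmin();out.append((f,s[k]+.5,d[k].round(1)))
    return np.array(out)
a=line(np.arange(14,47,4),np.arange(y0,y1,-.5),1);print('-y edge',a[:,1:].round(1).tolist(),'slope dy/dx',np.polyfit(a[:,0],a[:,1],1)) 
a=line(np.arange(y1+10,y0-2,3),np.arange(36,62,.5),0);print('+x edge',a.round(1).tolist(),np.polyfit(a[:,0],a[:,1],1))
E
python3 edge.py -5 -32
```

```text
-y edge [[-20.0, -2.8], [-19.5, -2.6], [-21.0, -2.5], [-23.0, -2.6], [-23.0, -2.8], [-23.0, -2.8], [-24.0, -2.5], [-23.0, -2.3], [-24.5, -2.4]] slope dy/dx [ -0.14375    -18.02083333]
+x edge [[-22.0, 47.5, -2.1], [-19.0, 47.0, -2.0], [-16.0, 49.5, -2.3], [-13.0, 50.5, -2.5], [-10.0, 51.0, -2.3]] [ 0.35 54.7 ]
```

Emit:
arm_command(
  rows=[
    [[0.006,0,0],[0,0,0]],
    [[0.012,0,0],[0,0,0]],
    [[0.018,0,0],[0,0,0]],
    [[0.018,0,0],[0,0,0]],
  ],
)

```text
clock: 9.05
position: [409.5, 139.4, -19.1]
ee_rot: [1.0, 0.014, -0.005, 0.003]
contact_force: [-7.5, -3.0, 5.0]
gripper_width: 0.3
grasp_force: 3.8
```

```bash
python3 st.py; python3 edge.py -5 -32
```

```text
t 9.05 board [[-8.3 -8.1]] z -19.1 yawerr/pi 0.0022314078287503612 tz [-0.009 -0.007 -1.   ] F [-7.5 -3.   5. ] w 0.3
-y edge [[-21.0, -3.1], [-21.0, -2.9], [-21.5, -2.9], [-21.0, -3.0], [-22.0, -3.0], [-23.0, -2.9], [-23.5, -3.1], [-22.5, -3.4], [-23.5, -3.7]] slope dy/dx [ -0.08541667 -19.54861111]
+x edge [[-22.0, 48.5, -1.5], [-19.0, 52.0, -1.9], [-16.0, 52.0, -2.1], [-13.0, 51.0, -2.0], [-10.0, 52.5, -1.8]] [ 0.23333333 54.93333333]
```

Emit:
arm_command(
  rows=[
    [[0.006,0,0],[0,0,0]],
    [[0.012,0,-0.002],[0,0,0]],
    [[0.018,0,-0.004],[0,0,0]],
    [[0.018,0,-0.004],[0,0,0]],
  ],
)

```text
clock: 9.6
position: [412.7, 138.4, -18.8]
ee_rot: [1.0, 0.014, -0.006, 0.004]
contact_force: [-8.0, -4.8, -0.0]
gripper_width: 0.0
grasp_force: 3.8
```

```bash
python3 st.py; python3 edge.py -5 -32
```

```text
t 9.6 board [[-5.1 -9.2]] z -18.8 yawerr/pi 0.0024552694366574324 tz [-0.012 -0.009 -1.   ] F [-8.  -4.8 -0. ] w 0.0
-y edge [[-21.0, -2.3], [-21.0, -2.7], [-20.0, -3.0], [-20.5, -2.9], [-21.0, -3.1], [-20.0, -3.2], [-21.0, -3.6], [-20.0, -3.4], [-20.0, -3.4]] slope dy/dx [  0.02291667 -21.1875    ]
+x edge [[-22.0, 51.0, -0.8], [-19.0, 51.5, -1.3], [-16.0, 52.0, -1.5], [-13.0, 55.0, -1.3], [-10.0, 55.5, -1.3]] [ 0.41666667 59.66666667]
```

Emit:
arm_command(
  rows=[
    [[0.008,0,0],[0,0,0]],
    [[0.014,0,0],[0,0,0]],
    [[0.014,0,0],[0,0,0]],
    [[0.014,0,0],[0,0,0]],
    [[0.014,0,0],[0,0,0]],
  ],
)

```text
clock: 10.25
position: [412.8, 137.8, -19.0]
ee_rot: [1.0, 0.014, -0.009, 0.005]
contact_force: [-19.6, 2.3, 7.9]
gripper_width: 0.1
grasp_force: 9.7
```

```bash
python3 st.py; python3 edge.py -5 -32
```

```text
t 10.25 board [[-5.  -9.8]] z -19.0 yawerr/pi 0.002636635944976174 tz [-0.017 -0.011 -1.   ] F [-19.6   2.3   7.9] w 0.1
-y edge [[-21.5, -2.1], [-22.0, -2.6], [-21.0, -2.7], [-21.0, -2.9], [-21.5, -3.4], [-20.5, -3.3], [-21.0, -3.6], [-20.5, -3.3], [-20.0, -3.3]] slope dy/dx [  0.04583333 -22.375     ]
+x edge [[-22.0, 51.0, -0.9], [-19.0, 51.5, -1.3], [-16.0, 52.0, -1.5], [-13.0, 55.5, -1.2], [-10.0, 55.0, -1.3]] [ 0.4 59.4]
```

The push stalled at 20 N with the pusher at x=-5, exactly where the sizes put a flush chip. The -y edge is square to about 0.03 rad and the chip centre is at y≈3, so the first stage is met. Now I'll go round to the chip's +y side.

Emit:
arm_command(
  rows=[
    [[-0.06,0,0],[0,0,0]],
    [[-0.18,0,0],[0,0,0]],
    [[-0.18,-0.13,0],[0,0,0]],
    [[-0.18,-0.27,0],[0,0,0]],
    [[-0.18,-0.27,0],[0,0,0]],
  ],
)

```text
clock: 10.9
position: [377.3, 214.5, -16.3]
ee_rot: [1.0, 0.018, 0.002, -0.002]
contact_force: [0.4, 0.1, 0.4]
gripper_width: 0.2
grasp_force: 0.0
```

```bash
python3 st.py 30 62 -18; python3 edge.py -5 -32
```

```text
t 10.9 board [[-37.8  68.1]] z -16.3 yawerr/pi -0.0001682880379004235 tz [ 0.005  0.005 -1.   ] F [0.4 0.1 0.4] w 0.2
shift [0.271  0.0245 0.0079]
-y edge [[-20.5, -2.8], [-20.5, -2.8], [-20.5, -2.8], [-21.0, -2.9], [-21.5, -3.4], [-20.5, -3.3], [-21.0, -3.6], [-20.0, -3.4], [-20.0, -3.3]] slope dy/dx [ 1.25000000e-02 -2.09861111e+01]
+x edge [[-22.0, 51.0, -0.8], [-19.0, 51.5, -1.2], [-16.0, 52.0, -1.5], [-13.0, 51.5, -1.2], [-10.0, 55.0, -1.2]] [ 0.26666667 56.46666667]
```

Emit:
arm_command(
  rows=[
    [[0.13,0.01,0.006],[0,0,0]],
    [[0.24,0.02,0.006],[0,0,0]],
    [[0.27,0.02,0.006],[0,0,0]],
    [[0.27,0.02,0.006],[0,0,0]],
  ],
)

```text
clock: 11.45
position: [443.2, 205.4, -18.9]
ee_rot: [1.0, 0.014, -0.0, 0.0]
contact_force: [-0.9, -0.3, 0.4]
gripper_width: -0.2
grasp_force: 0.0
```

```bash
python3 st.py 31 22 -18
```

```text
t 11.45 board [[27.7 56.7]] z -18.9 yawerr/pi 0.002471516584156697 tz [-0. -0. -1.] F [-0.9 -0.3  0.4] w -0.2
shift [ 0.0141  0.1387 -0.0037]
```

Emit:
arm_command(
  rows=[
    [[0.008,0.03,-0.003],[0,0,0]],
    [[0.014,0.06,-0.003],[0,0,0]],
    [[0.014,0.09,-0.003],[0,0,0]],
    [[0.014,0.115,-0.003],[0,0,0]],
    [[0.014,0.14,-0.003],[0,0,0]],
  ],
)

```text
clock: 11.95
position: [446.9, 171.0, -17.7]
ee_rot: [1.0, 0.015, -0.0, -0.0]
contact_force: [-1.4, 0.3, -0.6]
gripper_width: -0.1
grasp_force: 0.6
```

```bash
python3 st.py 31 -10 -18; python3 edge.py -25 -58; python3 rect.py
```

```text
t 11.95 board [[30.3 22.2]] z -17.7 yawerr/pi 0.001547737276916238 tz [-0.  0. -1.] F [-1.4  0.3 -0.6] w -0.1
shift [0.0036 0.1287 0.001 ]
-y edge [[-35.5, -2.9], [-36.5, -3.2], [-36.0, -3.1], [-35.5, -2.9], [-36.0, -2.9], [-36.5, -2.7], [-36.5, -2.9], [-36.5, -3.3], [-37.0, -3.5]] slope dy/dx [-3.33333333e-02 -3.52222222e+01]
+x edge [[-48.0, 41.0, -1.2], [-45.0, 41.5, -1.1], [-42.0, 40.5, -0.9], [-39.0, 47.0, -0.9], [-36.0, 52.5, -1.1], [-33.0, 53.5, -1.5], [-30.0, 52.5, -1.4]] [ 0.83928571 79.66071429]
    y: 56 .. -124 step 4
  66 d######dMMMMddMMMMMMMMMMMMMMMMMMMMMMMMMMMMMMdM
  62 #######ddddddddMMdMMdMdddddddddddddddddMMMMMdd
  58 ########ddddddddMMdddMddddddddddddddddddMMMMdd
  54 #########dddMMMMMMMMMMMdddddddddddddddddMMMMdd
  50 d#########ddMMMMMMMMMMMdddddddddddddddddMMMMdd
  46 dd########ddMMMMMMMMMMMMddddddddddddddddMMMMdd
  42 ddd#######ddMMMMMMMMMMMMddddddddddddddddMMMMdd
  38 wwdd######ddMMMMMMMMMMMMddwwwwwwwwwwwwwdMMMMdd
  34 wwwwd#####ddMMMMMMMMMMMMddwwwwwwwwwwwwwdMMMMdd
  30 wwwwwd####ddMMMMMMMMMMMMddwwwwwwwwwwwwwMMMMMdd
  26 wwwwwdd###ddMMMMMMMMMMMMddwwwwwwwwwwwwwMMMMMdd
  22 wwwwwwdd##ddMMMMMMMMMMMMddwwwwwwwwwwwwwMMMMMdd
  18 wwwwwwwdddddMMMMMMMMMMMMddwwwwwwwwwwwwwMMMMMdd
  14 wwwwwwwwwdddMMMMMMMMMMMdddwwwwwwwwwwwwwdMMMMdd
  10 wwwwwwwwwwdddMMMMMMMMMMdddwwwwwwwwwwwwwdMMMMdd
   6 wwwwwwwwwwwdddddddddddddddwwwwwwwdddddddMMMMdd
   2 wwwwwwwwwwwwddddddddddddddwwwwwwdMMMMdddMMMMdd
  -2 wwwwwwwwwwwwwdddddddddddddwwwwwwMMMMMdddMddddd
  -6 wwwwwwwwwwwwwwddddddddddddwwwwwwMMMMMMddMddddd
 -10 wwwwwwwwwwwwwwwwwwwwwwwwwwwwwwwwMMMddddddddddd
 -14 wwwwwwwwwwwwwwwwwwwwwwwwwwwwwwwwMddddddddddddd
 -18 wwwwwwwwwwwwwwwwwwwwwwwwwwwwwwwwwddddddddddddd
 -22 wwwwwwwwwwwwwwwwwwwwwwwwwwwwwwwwwwdddddddddddd
 -26 wwwwwwwwwwwwwwwwwwwwwwwwwwwwwwwwwMddddwwwwwwww
 -30 wwwwwwwwwwwwwwwwwwwwwwwwwwwwwwwwMMMMMMdwwwwwww
```

The chip slides square along the rail with its -y edge at y≈-36. I'll continue.

Emit:
arm_command(
  rows=[
    [[0.002,0.026,0.001],[0,0,0]],
    [[0.002,0.052,0.001],[0,0,0]],
    [[0.003,0.078,0.001],[0,0,0]],
    [[0.003,0.104,0.001],[0,0,0]],
    [[0.004,0.13,0.001],[0,0,0]],
  ],
)

```text
clock: 12.65
position: [449.5, 138.7, -17.9]
ee_rot: [1.0, 0.015, 0.0, -0.0]
contact_force: [-1.4, 3.3, 3.0]
gripper_width: -0.1
grasp_force: 2.0
```

```bash
python3 st.py 31 -42 -18; python3 edge.py -56 -84; python3 rect.py|sed -n 4,20p
```

```text
t 12.65 board [[ 31.7 -10.2]] z -17.9 yawerr/pi 0.001568889770980213 tz [ 0.  0. -1.] F [-1.4  3.3  3. ] w -0.1
shift [-0.0023  0.1273  0.0002]
-y edge [[-69.5, -3.2], [-68.0, -3.3], [-68.5, -3.4], [-68.0, -3.1], [-68.0, -3.1], [-68.5, -3.1], [-68.0, -2.9], [-68.0, -3.0], [-69.0, -3.2]] slope dy/dx [ 1.04166667e-02 -6.87013889e+01]
+x edge [[-74.0, 45.0, -0.8], [-71.0, 51.0, -0.7], [-68.0, 51.0, -1.3], [-65.0, 53.5, -1.2], [-62.0, 54.0, -1.2], [-59.0, 53.0, -1.3]] [ 0.49047619 83.86666667]
  58 dddddddd#########ddddMMMMMMMMdddddddddddMMMMdd
  54 ddddddddd#########ddMMMMMMMMMMMdddddddddMMMMdd
  50 ddddddddd#########ddMMMMMMMMMMMdddddddddMMMMdd
  46 dddddddddd########ddMMMMMMMMMMMMddddddddMMMMdd
  42 ddddddddddd#######ddMMMMMMMMMMMMddddddddMMMMdd
  38 wwwwwwwwwwwd######ddMMMMMMMMMMMMddwwwwwdMMMMdd
  34 wwwwwwwwwwwwd#####ddMMMMMdMMMMMMddwwwwwdMMMMdd
  30 wwwwwwwwwwwwwd####ddMMMMMMMMMMMMddwwwwwMMMMMdd
  26 wwwwwwwwwwwwwwd###ddMMMMMMMMMMMMddwwwwwMMMMMdd
  22 wwwwwwwwwwwwwwdd##ddMMMMMMMMMMMMddwwwwwMMMMMdd
  18 wwwwwwwwwwwwwwwdddddMMMMMMMMMMMMddwwwwwdMMMMdd
  14 wwwwwwwwwwwwwwwwwdddMMMMMMMMMMMMddwwwwwdMMMMdd
  10 wwwwwwwwwwwwwwwwwwwddMMMMMMMMMMddddwwwwdMMMMdd
   6 wwwwwwwwwwwwwwwwwwwwddddddddddddddddddddMMMMdd
   2 wwwwwwwwwwwwwwwwwwwwdddddddddddddddMMdddMMMMdd
  -2 wwwwwwwwwwwwwwwwwwwwwddddddddddddMMMMdddMddddd
  -6 wwwwwwwwwwwwwwwwwwwwwwwddddddddddMMMMMddMddddd
```

Emit:
arm_command(
  rows=[
    [[0,0.026,0],[0,0,0]],
    [[0,0.052,0],[0,0,0]],
    [[-0.001,0.078,0],[0,0,0]],
    [[-0.002,0.104,0],[0,0,0]],
    [[-0.002,0.128,0],[0,0,0]],
  ],
)

```text
clock: 13.35
position: [449.6, 106.4, -18.2]
ee_rot: [1.0, 0.015, -0.0, 0.0]
contact_force: [0.5, -0.1, 0.6]
gripper_width: 0.1
grasp_force: 0.2
```

```bash
python3 st.py 31 -51 -18
```

```text
t 13.35 board [[ 30.7 -42.5]] z -18.2 yawerr/pi 0.0016325319364315566 tz [-0. -0. -1.] F [ 0.5 -0.1  0.6] w 0.1
shift [ 0.0015  0.034  -0.0006]
```

Emit:
arm_command(
  rows=[
    [[0,0.012,0],[0,0,0]],
    [[0,0.022,0],[0,0,0]],
    [[0,0.032,0],[0,0,0]],
    [[0,0.04,0],[0,0,0]],
    [[0,0.04,0],[0,0,0]],
  ],
)

```text
clock: 13.85
position: [451.3, 101.3, -17.6]
ee_rot: [1.0, 0.015, 0.002, -0.003]
contact_force: [-8.6, 20.8, 1.9]
gripper_width: -0.5
grasp_force: 9.5
```

```bash
python3 st.py 31 -51 -18; python3 rect.py|sed -n 4,20p
```

```text
t 13.85 board [[ 32.2 -47.6]] z -17.6 yawerr/pi 0.0017125421924581745 tz [ 0.004  0.006 -1.   ] F [-8.6 20.8  1.9] w -0.5
shift [-0.0047  0.0135  0.0016]
  58 dddddddddddddddddd#########ddMMMMMMddddMMMMMdd
  54 dddddddddddddddddd#########ddMMMMMMMMMMMMMMMdd
  50 ddddddddddddddddddd########ddMMMMMMMMMMMMMMMdd
  46 dddddddddddddddddddd########dMMMMMMMMMMMMMMMdd
  42 ddddddddddddddddddddd#######dMMMMMMMMMMMMMMMdd
  38 wwwwwwwwwwwwwwwwwwwwdd######dMMMMMMMMMMMMMMMdd
  34 wwwwwwwwwwwwwwwwwwwwwwd#####dMMMMMMMMMMMMMMMdd
  30 wwwwwwwwwwwwwwwwwwwwwwdd###ddMMMMMMMMMMMMMMMdd
  26 wwwwwwwwwwwwwwwwwwwwwwwdd##ddMMMMMMMMMMMMMMMdd
  22 wwwwwwwwwwwwwwwwwwwwwwwwdd#ddMMMMMMMMMMMMMMMdd
  18 wwwwwwwwwwwwwwwwwwwwwwwwwddddMMMMMMMMMMMMMMMdd
  14 wwwwwwwwwwwwwwwwwwwwwwwwwwdddMMMMMMMMMMMMMMMdd
  10 wwwwwwwwwwwwwwwwwwwwwwwwwwwwdMMMMMMMMMMMMMMMdd
   6 wwwwwwwwwwwwwwwwwwwwwwwwwwwwdddddMMMMdMMMMMMdd
   2 wwwwwwwwwwwwwwwwwwwwwwwwwwwwwdddddMMMddMMMMMdd
  -2 wwwwwwwwwwwwwwwwwwwwwwwwwwwwwwdddMMMMdddMddddd
  -6 wwwwwwwwwwwwwwwwwwwwwwwwwwwwwwwdMMMMMMddMddddd
```

Emit:
arm_command(
  rows=[
    [[0,0.005,0],[0,0,0]],
    [[-0.004,0.008,0],[0,0,0]],
    [[-0.004,0.008,0],[0,0,0]],
  ],
)

```text
clock: 14.2
position: [450.9, 100.9, -17.3]
ee_rot: [1.0, 0.015, 0.003, -0.004]
contact_force: [-11.5, 26.3, 1.7]
gripper_width: 0.2
grasp_force: 12.5
```

```bash
python3 st.py
```

```text
t 14.2 board [[ 31.8 -48.1]] z -17.3 yawerr/pi 0.0014358182875974658 tz [ 0.006  0.008 -1.   ] F [-11.5  26.3   1.7] w 0.2
```

The push is stiff at 26 N, so the chip is probably home. I'll withdraw along +y, rise, and look from above.

Emit:
arm_command(
  rows=[
    [[0,-0.08,0],[0,0,0]],
    [[0,-0.2,0],[0,0,0]],
    [[0,-0.2,-0.2],[0,0,0]],
    [[0,-0.2,-0.4],[0,0,0]],
    [[0,-0.2,-0.6],[0,0,0]],
  ],
)

```text
clock: 14.7
position: [447.0, 145.0, 133.1]
ee_rot: [1.0, 0.016, -0.001, 0.001]
contact_force: [-0.2, 1.3, -0.3]
gripper_width: -0.1
grasp_force: 0.0
```

Emit:
arm_command(
  rows=[
    [[-0.2,-0.9,-0.1],[0,0,0]],
    [[-0.2,-0.9,-0.1],[0,0,0]],
    [[-0.2,-0.9,-0.1],[0,0,0]],
    [[-0.2,-0.9,-0.1],[0,0,0]],
    [[-0.2,-0.9,-0.1],[0,0,0]],
  ],
)

```text
clock: 15.2
position: [389.9, 371.3, 157.4]
ee_rot: [1.0, 0.016, 0.0, -0.0]
contact_force: [0.5, -0.0, 0.3]
gripper_width: 0.0
grasp_force: 0.0
```

```bash
python3 st.py; python3 rect.py top; python3 - <<'E'
from h import *
a=cv2.resize(arm.get_image('top')[0][155:220,255:355],None,fx=7,fy=7,interpolation=cv2.INTER_CUBIC)
im=arm.get_image('scene')[0]
print('disc',w2b(np.load('b.npy'),onplane('top',[[333.1,195.1]],20)),arm.spot_in('top','disc_center')[:2])
cv2.imwrite('pics/f.png',a)
E
```

```text
t 15.2 board [[-19.6 224.4]] z 157.4 yawerr/pi 0.0007981307605863626 tz [ 0.001  0.001 -1.   ] F [ 0.5 -0.   0.3] w 0.0
    y: 56 .. -124 step 4
  66 MMMMMMMMMMMMMddMMMMMMMMMMMMMMMMMMMMMdMMMMMMMMM
  62 MMMMMMMMMMMMMddMMMMMMMMMMMMMMMMMMMMMdMMMMMMMMM
  58 MMMMMMMMMMMMMMMMMMMMMMMMMMMMMMMMMMMMMMMMMMMMMM
  54 ddddddddddddddd#dddddddd#dddddddddddddddddMMMM
  50 wwwwwwwwwwwwwwwwwwwwwwwwwwwwwMMMMMMMMMMMMMMMMM
  46 wwwwwwwwwwwwwwwwwwwwwwwwwwwwwMMMMMMMMMMMMMMMMM
  42 wwwwwwwwwwwwwwwwwwwwwwwwwwwwwMMMMMMMMMMMMMMMMM
  38 wwwwwwwwwwwwwwwwwwwwwwwwwwwwwMMMMMMMMMMMMMMMMM
  34 wwwwwwwwwwwwwwwwwwwwwwwwwwwwwMMMMMMMMMMMMMMMMM
  30 wwwwwwwwwwwwwwwwwwwwwwwwwwwwwMMMMMddMMMMMMMMMM
  26 wwwwwwwwwwwwwwwwwwwwwwwwwwwwwdMMMMMdMMMMMMMdMM
  22 wwwwwwwwwwwwwwwwwwwwwwwwwwwwwMMMMMMMMMMMMddddM
  18 wwwwwwwwwwwwwwwwwwwwwwwwwwwwwMMMMMMMMMMMMMMdMM
  14 wwwwwwwwwwwwwwwwwwwwwwwwwwwwwMMMMMMMMMMMMMMMMM
  10 wwwwwwwwwwwwwwwwwwwwwwwwwwwwwMMMMMMMMMMMMMMMMM
   6 wwwwwwwwwwwwwwwwwwwwwwwwwwwwwMMMMMMddddMMMMMMM
   2 wwwwwwwwwwwwwwwwwwwwwwwwwwwwwwwwwwdMMMdddMMMMM
  -2 wwwwwwwwwwwwwwwwwwwwwwwwwwwwwwwwwMMMMMddMMMMMM
  -6 wwwwwwwwwwwwwwwwwwwwwwwwwwwwwwwwMMMMMMddMMddMM
 -10 wwwwwwwwwwwwwwwwwwwwwwwwwwwwwwwwdMddddd#dddddM
 -14 wwwwwwwwwwwwwwwwwwwwwwwwwwwwwwwwwwwwwwwwwwwwwM
 -18 wwwwwwwwwwwwwwwwwwwwwwwwwwwwwwwwwwwwwwwwwwwwwM
 -22 wwwwwwwwwwwwwwwwwwwwwwwwwwwwwwwwwwwwwwwwwwwwwd
 -26 wwwwwwwwwwwwwwwwwwwwwwwwwwwwwwwwwwwwwwwwwwwwwM
 -30 wwwwwwwwwwwwwwwwwwwwwwwwwwwwwwwwwwwwdwwwwwwwwM
disc [[-46.65959202 -87.82079797]] [{'position': [333.0, 197.3], 'score': 0.57}]
```

View pics/f.png

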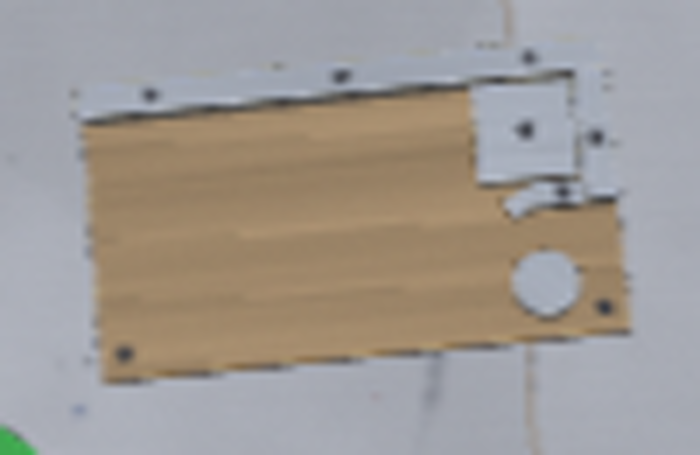

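The picture shows the chip in the pocket: its dot is at crop (526,130), its right side meets the stop at about x=576, its top side meets the rail, and the disc is unmoved at (546,283). A numeric check of position and squareness follows.

```bash
python3 - <<'E'
from h import *
b=np.load('b.npy')
cp=lambda a:(np.array(a,float)+.5)/7-.5+[255,155]
c,res=fit('top',[[24,24,20],[24,-24,20],[-24,-24,20],[-24,24,20],[0,0,20]],cp([[470,86],[573,77],[580,178],[478,185],[526,130]]),[440,60,0])
print(w2b(b,c[:2]),c[2]-b[2],res.round(1).tolist())
# sub-pixel line fits along chip's free +y edge (bright chip vs wood, blue channel), averaged frames
im=np.mean([arm.get_image('top')[0][...,0].astype(np.float32) for _ in range(6)],0).astype(np.float32)
def prof(P,z=20):
    m=proj('top',np.c_[b2w(b,P),np.full(len(P),z)]).astype(np.float32);return cv2.GaussianBlur(cv2.remap(im,m[None,:,0],m[None,:,1],cv2.INTER_CUBIC),(5,1),1)[0]
s=np.arange(-45,-75,-.5);xs=np.arange(12,50,3);e=np.array([s[np.diff(prof(np.c_[np.full(len(s),x),s])).argmax()]-.25 for x in xs]);print('+y edge',e,np.polyfit(xs,e,1))
for x in(15,40):
    s=np.arange(-95,-125,-1.5);print('across stop joint x',x,list(zip(s.tolist(),prof(np.c_[np.full(len(s),x),s]).round().astype(int).tolist())))
# stop inner line from the start picture
i0=cv2.imread('pics/top0.png')[...,0].astype(np.float32);im=i0
s=np.arange(-95,-120,-.5)
for z in(24,8):print('stop edge start z',z,[s[np.diff(prof(np.c_[np.full(len(s),x),s],z)).argmax()]-.25 for x in(12,20,30,40,48)])
E
```

```text
[[ 28.24338386 -83.65180021]] -0.017750927189978283 [[0.1, 0.0], [-0.2, 0.3], [0.0, -0.2], [0.1, -0.2], [-0.1, 0.2]]
+y edge [-59.25 -59.75 -59.25 -59.75 -60.25 -60.75 -61.25 -59.75 -59.75 -58.75
 -59.25 -59.75 -59.25] [ 9.15750916e-03 -6.00247253e+01]
across stop joint x 15 [(-95.0, 188), (-96.5, 188), (-98.0, 188), (-99.5, 188), (-101.0, 188), (-102.5, 186), (-104.0, 174), (-105.5, 157), (-107.0, 146), (-108.5, 149), (-110.0, 162), (-111.5, 176), (-113.0, 186), (-114.5, 191), (-116.0, 191), (-117.5, 188), (-119.0, 186), (-120.5, 183), (-122.0, 181), (-123.5, 180)]
across stop joint x 40 [(-95.0, 185), (-96.5, 185), (-98.0, 186), (-99.5, 186), (-101.0, 186), (-102.5, 180), (-104.0, 168), (-105.5, 157), (-107.0, 154), (-108.5, 161), (-110.0, 172), (-111.5, 181), (-113.0, 186), (-114.5, 186), (-116.0, 185), (-117.5, 184), (-119.0, 184), (-120.5, 183), (-122.0, 182), (-123.5, 182)]
stop edge start z 24 [np.float64(-107.75), np.float64(-118.75), np.float64(-108.25), np.float64(-107.75), np.float64(-109.25)]
stop edge start z 8 [np.float64(-108.75), np.float64(-109.25), np.float64(-109.25), np.float64(-108.75), np.float64(-109.25)]
```

```bash
python3 -c "
from bench import arm
print(arm.job_done())"
```

```text
the job is handed in; nothing more can be done
None
```

I handed the job in at about 16 s. By my camera measurements, the chip is home in the pocket within about 2 mm of both rail and stop and square within 0.02 rad. It was flush on the rail well before the pocket, the disc was not moved, and the hand is clear; the hand-in gave no verdict.

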